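# Fit the stray spice tin into the rack and snug up the sliding stop

### The job

One of the four spice tins has been left out on the tiled shelf: slide the rack's wooden stop back to make room, and set the stray tin down upright in the lane with the other three. Then slide the stop up gently until the whole row of four is held snug, with no gaps left between the end wall, the tins and the stop, and let go. Do not knock any tin over, drop one or jam the row hard, and leave the bottle, pepper mill, salt cellar and mortar standing where they are.

Things in the scene. Friction and masses are not known exactly. Their poses are not given: they have to be found in the camera images.
- rack: fixed wooden spice rack standing on the shelf (z = 0): a bottomless straight lane along its y axis, 66 mm clear width, between two side rails 10 mm thick and 20 mm high (outer faces at x = +-43 mm). Origin on the shelf in the lane's middle line; end wall 60 mm high with its inner face at y = -155 mm; the rails run from y = -167 to +245 mm, with a 20 mm high cross bar at y = +233 to +245 mm. z up
- stop (a joint): wooden stop that slides along the rack's lane and faces the end wall; 0 = fully back (lane 310 mm long between end wall and stop face), grows to 0.13 m as it moves along the rack's -y towards the end wall: clear lane length = 310 mm - value. About 2 N of friction; it stays where it is left
- stop_face (a point): middle of the stop's flat face that touches the tins, 30 mm above the shelf; axes as the rack's. The face is 62 mm wide, 4 to 60 mm above the shelf. Behind it (+y) a 70 mm long, 86 mm wide plate rides on the rails, its top 33 mm above the shelf
- stop_grip (a point): the point to grip on the stop's upright wooden grip block, 85 mm above the shelf and 40 mm behind (+y of) the face; axes as the rack's. The block is 28 mm along x, 40 mm along y, and reaches from 33 to 110 mm above the shelf
- tin1: one of four identical closed round steel spice tins, upright, 60 mm diameter, 75 mm tall, about 160 g, with a flat lid of the same width; origin at the centre of its underside, z up. Three stand in the rack's lane and one outside; which one is which varies (read the positions)
- tin2: one of four identical closed round steel spice tins, upright, 60 mm diameter, 75 mm tall, about 160 g, with a flat lid of the same width; origin at the centre of its underside, z up. Three stand in the rack's lane and one outside; which one is which varies (read the positions)
- tin3: one of four identical closed round steel spice tins, upright, 60 mm diameter, 75 mm tall, about 160 g, with a flat lid of the same width; origin at the centre of its underside, z up. Three stand in the rack's lane and one outside; which one is which varies (read the positions)
- tin4: one of four identical closed round steel spice tins, upright, 60 mm diameter, 75 mm tall, about 160 g, with a flat lid of the same width; origin at the centre of its underside, z up. Three stand in the rack's lane and one outside; which one is which varies (read the positions)
- bottle: amber glass bottle with cork stopper, 60 mm diameter, 165 mm tall, upright, a bystander; origin at the centre of its underside
- mill: dark wooden pepper mill, 56 mm diameter at the foot, 155 mm tall, upright, a bystander; origin at the centre of its underside
- cellar: white ceramic salt cellar with knobbed lid (one piece), 82 mm diameter, 70 mm tall, a bystander; origin at the centre of its underside
- mortar: open marble mortar, 84 mm diameter, 60 mm tall, just outside the rack beyond its end wall, a bystander; origin at the centre of its underside
There are look-alikes about, which are no part of the job. Leave any purple look-alike of the tin3 alone. Leave any orange look-alike of the tin1 alone.

How it is judged:
On the way, in this order (a step that is already met when the one before it is completed fails the run):
1. the stop is slid back so that the lane is more than 250 mm long (value of joint stop below 0.06 m), for 0.1 s.
2. all four tins stand upright on the shelf in the lane, between end wall and stop (x of tin1 in the frame of rack between -0.008 and 0.008 m and y of each of tin1, tin2, tin3, tin4 in the frame of rack above -0.13 m and y of each of tin1, tin2, tin3, tin4 in the frame of stop_face below -0.025 m and height (world z) of each of tin1, tin2, tin3, tin4 below 0.006 m and angle between each of tin1, tin2, tin3, tin4's own z axis and vertical below 0.12 rad and x of tin2 in the frame of rack between -0.008 and 0.008 m and x of tin3 in the frame of rack between -0.008 and 0.008 m and x of tin4 in the frame of rack between -0.008 and 0.008 m), for 0.2 s.
At the end, for the whole second after the job is handed in: All four tins stand upright (within 0.12 rad) and at rest on the shelf in the rack's lane between end wall and stop, and the stop is at rest, closed on the row so that at most 4.5 mm of slack is left in all (joint above 65.5 mm; 70 mm is touching) (all of step 2 and linear speed of each of tin1, tin2, tin3, tin4 below 0.02 m/s and value of joint stop above 0.0655 m and velocity of joint stop between -0.005 and 0.005 m/s).
It fails at once if a tin is pressed against the rack or its stop with more than 30 N (contact force between any of tin1, tin2, tin3, tin4 and rack above 30 N).
It fails at once if a tin is tipped by more than 0.6 rad (angle between any of tin1, tin2, tin3, tin4's own z axis and vertical above 0.6 rad).
It fails at once if a tin is dropped or thrown (faster than 0.8 m/s and not held) ((linear speed of tin1 above 0.8 m/s and contact force between tin1 and the fingers below 0.05 N) or (linear speed of tin2 above 0.8 m/s and contact force between tin2 and the fingers below 0.05 N) or (linear speed of tin3 above 0.8 m/s and contact force between tin3 and the fingers below 0.05 N) or (linear speed of tin4 above 0.8 m/s and contact force between tin4 and the fingers below 0.05 N)).
It fails at once if a bystander is moved more than 20 mm or tipped more than 0.3 rad (distance of any of bottle, mill, cellar, mortar from where it was at the start of the episode above 0.02 m or angle between any of bottle, mill, cellar, mortar's own z axis and vertical above 0.3 rad).
It also fails if it takes over 58 s, if anything falls off the work surface, if the arm or the gripper's body presses on something with over 40 N, if the wrist force passes 120 N, or if a joint passes its speed limit or range.

### The arm

A 6-joint arm with a two-finger parallel gripper is mounted at the origin on the work surface. World frame = base frame: x ahead of the robot, y to its left, z up, the work surface at z = 0. Lengths are in m, angles in rad, forces in N, time in s.
With the tool pointing down it reaches from about 0.25 to 0.8 m from the base axis. Payload 8.5 kg.
Tool frame: the origin (TCP) lies at the very end of the fingers, on their centre line; the grasp point (between the pads) lies 19 mm behind it (bot.pinch_z is the distance from the TCP to the grasp point, in m); z points along the fingers, y is the line along which they close (so a half turn about z gives the same grasp; the last joint's range is limited). The gripper opens to 85 mm and grips with 20 to 120 N. Pads are 22 mm wide; open, the fingers measure 114 mm over their backs; the gripper's body (76 mm by 85 mm) begins 54 mm behind the grasp point. The pads swing forward as they close: fully open they stand 13 mm farther back than shut.
Start: joints at [1.283, 0.238, -0.013, 1.319, 0, 1.571], TCP at [0.149, 0.503, 0.231] pointing down, gripper open.
Joint ranges: [-2.66, 2.66], [-1.03, 1.9], [-1.14, 1.46], [-1.82, 2.27], [-1.45, 1.34], [-3.14, 3.14]. Speed limits (rad/s): [2.22, 2.22, 2.79, 3.14, 3.14, 3.14].

### API

Orientations are given as [roll, pitch, yaw] about the fixed x, y, z axes, in that order (R = Rz(yaw) Ry(pitch) Rx(roll)).
In Python, from plant import bot, snapshot, job, spot_in, pinpoint gives the robot as it stands.
- The arm moves only by the tool arm_command, never from a script. Its argument "steps" is a list that holds one entry, the list of rows, each a list of 7 numbers: the shift along the tool's x, y, z scaled (see below), then the turn, a rotation vector about the tool's x, y, z scaled (see below), then the opening, from -1 (shut) to 1 (fully open). In form: [[[tx, ty, tz, rx, ry, rz, jaw], ...]]. A call has 1 to 10 rows; each row shifts and turns the commanded pose from where the row before left it, along the tool's axes as they then stand; what a row does not reach is not made up. The controller multiplies each number of a shift by 0.02 m and each number of a turn by 0.12 rad. A row lasts 1/10 s, in which the tool goes at most 50 mm and 8.59 degrees, less where a joint would pass 70% of its speed; a pose out of reach is approached as far as the arm can. A call with a number of a shift or a turn outside -1 to 1 is refused whole. A call with a gripper value outside its range is refused whole. The fingers move at their own pace and stop on an object; "squeeze" is the grip in N (left out, the last holds). Time passes only in rows, so rows that do not move let the fingers close. It gives the time, the measured TCP pose, the force, the opening and the grip force at its end, in the units of the state.
- bot.state(): the state, without advancing time (a new reading comes with each control period).
- snapshot(name): name is "scene" or "top" or "wrist"; returns a dict with "pixels" (400x640x3 uint8, red, green, blue), "depth" (400x640 float32, m along the optical axis (not along the pixel's ray), 0 where there is no reading), "fx", "fy", "cx", "cy" (pixels), "pose" (4x4, takes a point from camera to world coordinates). Camera axes: x right, y down, z forward; pixel columns grow to the right and rows downward; lengths in m; the calibration is good to about 2 mm. The wrist camera is an equidistant fisheye: a pixel r from the principal point sees the ray r / f radians off the axis. A picture is of the moment at which its call begins.
- job.close_job(): hands the job in; it is judged then, once.
Trained networks look in the newest picture that a camera, given by its name, has taken for a name from the list of things; names that differ only in an ending like _2 or _b are one class to them, and where a whole thing is asked for, a point or a joint stands for the part that bears it (a point fixed in the world has none). Each returns a list of dicts, best first, with "p" (0 to 1); they miss things now and then, are a little off and sometimes report something else, mostly with a low value. They report only what shows in the picture. A call takes as long as a camera call. They do not tell look-alikes from the thing itself.
- spot_in(camera, thing): "position" ([x, y, z] in m, in the coordinates of the camera as it stood for that picture, good to about 4 mm: the middle of the surface that is visible of it).
- pinpoint(camera, thing): "position" ([x, y, z] in m, in the coordinates of the camera as it stood for that picture, good to about 4 mm: a listed point, or the origin of a listed thing).
The state is a dict: "time": time; "joint_pos": joint angles; "qd": joint speeds; "joint_torque": joint torques, N m; "tool_pos": TCP position; "tcp_rot": TCP orientation; "wrist_force": force on the tool from outside, world axes, zero at the start; "moment": the same for the moment, N m; "gripper_width": finger opening in m; "finger_force": force on a finger pad.
Only numpy, scipy, OpenCV 4.12 (cv2) and the standard library are available. Lean on these libraries where they do the work, as an engineer would, in place of code of your own. Each camera call takes 0.05 s, during which the arm holds its last target. There are 200 camera calls.

## Working session

There is one attempt and no reset: what is moved stays moved. The work goes in short steps, Python scripts to look and compute and a tool call to move; the robot and the scene stay as the last step left them, time stands still between calls to the robot, and variables do not carry over. Pictures are saved under pics/ and viewed, at most 10 in all, crops included, and the job is handed in when it is done.

Besides the shell and the picture viewer there is one more tool, called after "Emit:" as name(argument=value, ...) on one line, values as JSON. arm_command: Moves the arm, as the interface text tells. Its arguments: {"type":"object","properties":{"steps":{"type":"array"},"squeeze":{"type":"number"}},"required":["steps"]}

```bash
mkdir -p pics; ls
cat > h.py <<'E'
import numpy as np, cv2
from plant import bot, snapshot, job, spot_in, pinpoint
def w(s,p):
    return (s["pose"]@np.r_[p,1])[:3]
def find(cam,s,names,f=pinpoint):
    for n in names:
        for d in f(cam,n)[:5]:
            print(cam,f.__name__,n,round(d["p"],2),np.round(w(s,d["position"]),4))
def save(s,name):
    cv2.imwrite("pics/"+name+".png",s["pixels"][:,:,::-1])
def st():
    s=bot.state()
    print({k:np.round(s[k],4) for k in ("time","tool_pos","tcp_rot","wrist_force","gripper_width","finger_force")})
E
python3 - <<'E'
from h import *
a=snapshot("scene");save(a,"scene0")
b=snapshot("top");save(b,"top0")
find("top",b,["rack","stop_face","stop_grip","tin1","tin2","tin3","tin4","bottle","mill","cellar","mortar"])
find("scene",a,["rack","stop_grip","tin1","tin2","tin3","tin4"])
st()
E
```

```text
pics
top call stop_face 0.56 [0.4709 0.1216 0.0263]
top call stop_grip 0.87 [0.4644 0.1588 0.0841]
top call tin1 0.96 [ 5.175e-01 -6.900e-02 -1.000e-04]
top call tin1 0.93 [ 0.487   0.0623 -0.    ]
top call tin1 0.79 [ 0.3457 -0.1717 -0.0033]
top call tin1 0.75 [ 0.6471 -0.037  -0.0014]
top call tin1 0.74 [ 0.6247  0.1638 -0.0061]
top call tin2 0.96 [ 5.175e-01 -6.900e-02 -1.000e-04]
top call tin2 0.93 [ 0.487   0.0623 -0.    ]
top call tin2 0.79 [ 0.3457 -0.1717 -0.0033]
top call tin2 0.75 [ 0.6471 -0.037  -0.0014]
top call tin2 0.74 [ 0.6247  0.1638 -0.0061]
top call tin3 0.96 [ 5.175e-01 -6.900e-02 -1.000e-04]
top call tin3 0.93 [ 0.487   0.0623 -0.    ]
top call tin3 0.79 [ 0.3457 -0.1717 -0.0033]
top call tin3 0.75 [ 0.6471 -0.037  -0.0014]
top call tin3 0.74 [ 0.6247  0.1638 -0.0061]
top call tin4 0.96 [ 5.175e-01 -6.900e-02 -1.000e-04]
top call tin4 0.93 [ 0.487   0.0623 -0.    ]
top call tin4 0.79 [ 0.3457 -0.1717 -0.0033]
top call tin4 0.75 [ 0.6471 -0.037  -0.0014]
top call tin4 0.74 [ 0.6247  0.1638 -0.0061]
top call bottle 0.9 [6.614e-01 2.609e-01 1.000e-04]
top call mill
[... 826 characters left out ...]
77 -0.1811  0.0021]
scene call tin3 0.93 [ 0.4884  0.0607 -0.0055]
scene call tin3 0.87 [ 0.6482 -0.0333 -0.0033]
scene call tin3 0.86 [ 0.5231 -0.0671  0.0045]
scene call tin3 0.74 [ 5.034e-01 -3.800e-03 -3.000e-04]
scene call tin4 0.97 [ 0.3477 -0.1811  0.0021]
scene call tin4 0.93 [ 0.4884  0.0607 -0.0055]
scene call tin4 0.87 [ 0.6482 -0.0333 -0.0033]
scene call tin4 0.86 [ 0.5231 -0.0671  0.0045]
scene call tin4 0.74 [ 5.034e-01 -3.800e-03 -3.000e-04]
{'time': np.float64(0.95), 'tool_pos': array([0.149 , 0.5033, 0.2313]), 'tcp_rot': array([-3.1414,  0.    ,  2.8538]), 'wrist_force': array([-0.333 , -1.1246, -0.266 ]), 'gripper_width': np.float64(0.0853), 'finger_force': np.float64(0.0)}
```

View pics/top0.png

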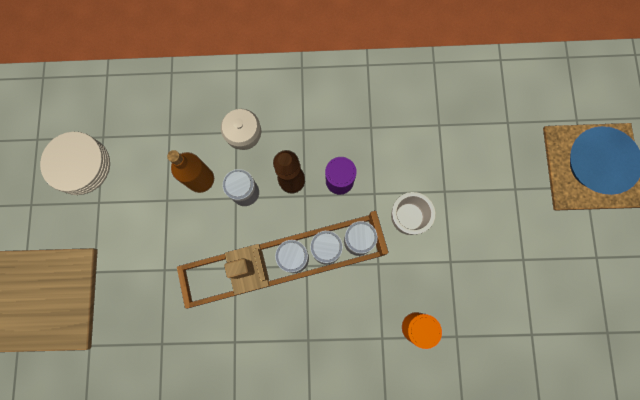

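View pics/scene0.png

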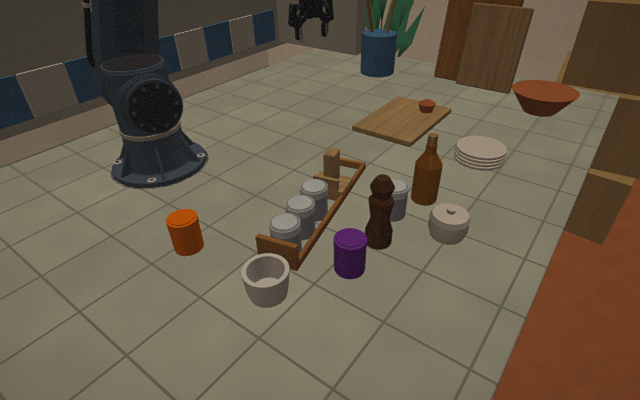

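The top view shows the stray silver tin at (239,185), between the bottle and the mill. The three lane tins are at (292,257), (326,247) and (361,237), and the stop grip is at (238,265). The purple (341,172) and orange (425,331) tins are look-alikes. Next I'll measure everything precisely from depth.

```bash
cat >> h.py <<'E'
def cloud(s):
    v,u=np.mgrid[0:400,0:640]; z=s["depth"]
    P=np.stack([(u-s["cx"])/s["fx"]*z,(v-s["cy"])/s["fy"]*z,z],-1)
    return P@s["pose"][:3,:3].T+s["pose"][:3,3]
def measure():
    s=snapshot("top");W=cloud(s);X,Y,Z=W[...,0],W[...,1],W[...,2];ok=s["depth"]>0
    roi=ok&(X>.3)&(X<.75)&(Y>-.3)&(Y<.4)
    # lids
    m=(roi&(Z>.068)&(Z<.082)).astype(np.uint8); n,L,S,C=cv2.connectedComponentsWithStats(m)
    for i in range(1,n):
        if S[i,4]>150:
            p=W[L==i]; (cx,cy),r=cv2.minEnclosingCircle(p[:,:2].astype(np.float32))
            print("lid",np.round([cx,cy,r,*p.mean(0)],4),S[i,4])
    hsv=cv2.cvtColor(s["pixels"],cv2.COLOR_RGB2HSV)
    wood=(hsv[...,0]<22)&(hsv[...,1]>90)&roi&(X<.58)
    m=(wood&(Z>.012)&(Z<.027)).astype(np.uint8);n,L,S,C=cv2.connectedComponentsWithStats(m)
    p=W[m>0]
    print("rack pts",len(p),cv2.minAreaRect(p[:,:2].astype(np.float32)))
    for lo,hi,nm in((.03,.037,"plate"),(.053,.066,"wall/face"),(.102,.117,"block")):
        m=(wood&(Z>lo)&(Z<hi)).astype(np.uint8);n,L,S,C=cv2.connectedComponentsWithStats(m)
        for i in range(1,n):
            if S[i,4]>25:
                p=W[L==i];print(nm,cv2.minAreaRect(p[:,:2].astype(np.float32)),S[i,4],np.round(p.mean(0),4))
    return s
E
python3 - <<'E'
from h import *
measure()
E
```

```text
lid [ 0.6473 -0.036   0.0306  0.6463 -0.0357  0.0752] 762
lid [0.6298 0.163  0.0311 0.6284 0.1629 0.0753] 756
lid [ 0.5191 -0.0694  0.0307  0.5189 -0.0689  0.0751] 816
lid [ 0.5033 -0.0032  0.0305  0.5029 -0.0033  0.0751] 822
lid [0.4883 0.0625 0.0306 0.4877 0.0624 0.0752] 828
lid [ 0.3455 -0.1761  0.0308  0.3455 -0.1753  0.0749] 947
rack pts 1883 ((0.40873047709465027, 0.05598776042461395), (0.24572144448757172, 0.44146406650543213), 13.282113075256348)
plate ((0.4674796760082245, 0.1546085774898529), (0.08525630086660385, 0.06924690306186676), 13.771095275878906) 818 [0.4638 0.1555 0.0323]
wall/face ((0.5290426015853882, -0.10537558048963547), (0.0856168121099472, 0.012078204192221165), 13.473600387573242) 273 [ 0.5284 -0.1054  0.0587]
wall/face ((0.47463980317115784, 0.1257474273443222), (0.06157385930418968, 0.010593143291771412), 13.332805633544922) 183 [0.4747 0.1253 0.059 ]
wall/face ((0.35663333535194397, -0.1532232165336609), (0.010471183806657791, 0.045399848371744156), 64.0002212524414) 31 [ 0.3575 -0.1522  0.0616]
block ((0.4667530357837677, 0.15932144224643707), (0.028006048873066902, 0.03983279690146446), 12.821002006530762) 339 [0.4664 0.1585 0.1083]
```

Emit:
arm_command(steps=[[[0,0,0.3,0,0,0.97,1],[0,0,0.3,0,0,0.97,1],[0,0,0.3,0,0,0.97,1],[0,0,0.3,0,0,0.97,1],[0,0,0.3,0,0,0.97,1],[0,0,0.3,0,0,0.97,1],[0,0,0.3,0,0,0.97,1],[0,0,0.3,0,0,0.97,1],[0,0,0.3,0,0,0.97,1],[0,0,0,0,0,0,1]]], squeeze=25)

```text
time: 2.0
tool_pos: [0.1489, 0.5029, 0.1766]
tcp_rot: [-3.141, 0.001, 1.805]
wrist_force: [-0.7, -0.7, -1.2]
gripper_width: 0.0856
finger_force: 0.0
```

```bash
cat >> h.py <<'E'
A=0.234; O=np.array([.4917,.0512])
def to(x,y,z):
    "tool-axis shift (units of 20 mm) to world target; and yaw error in units"
    from scipy.spatial.transform import Rotation as R
    s=bot.state(); M=R.from_euler("xyz",s["tcp_rot"]).as_matrix()
    d=M.T@(np.array([x,y,z])-s["tool_pos"])/.02
    st(); print("units",np.round(d,2),"rz",np.round((s["tcp_rot"][2]-np.pi/2-A)/.12,3), "joints",np.round(s["joint_pos"],2))
E
python3 - <<'E'
from h import *
to(.4667,.1593,.066)
E
```

```text
{'time': np.float64(2.0), 'tool_pos': array([0.1489, 0.5029, 0.1766]), 'tcp_rot': array([-3.1409e+00,  1.2000e-03,  1.8045e+00]), 'wrist_force': array([-0.7352, -0.721 , -1.1594]), 'gripper_width': np.float64(0.0856), 'finger_force': np.float64(0.0)}
units [-20.39  11.48   5.55] rz -0.002 joints [ 1.28  0.26 -0.12  1.19 -0.    2.62]
```

Emit:
arm_command(steps=[[[-1,0.56,0,0,0,0,1],[-1,0.56,0,0,0,0,1],[-1,0.56,0,0,0,0,1],[-1,0.56,0,0,0,0,1],[-1,0.56,0,0,0,0,1],[-1,0.56,0,0,0,0,1],[-1,0.56,0,0,0,0,1],[-1,0.56,0,0,0,0,1],[-1,0.56,0,0,0,0,1],[-1,0.56,0,0,0,0,1]]])

```text
time: 3.0
tool_pos: [0.3052, 0.3344, 0.1778]
tcp_rot: [3.141, -0.0, 1.81]
wrist_force: [-0.3, -0.4, -0.6]
gripper_width: 0.0853
finger_force: 0.0
```

Emit:
arm_command(steps=[[[-1,0.56,0,0,0,0,1],[-1,0.56,0,0,0,0,1],[-1,0.56,0,0,0,0,1],[-1,0.56,0,0,0,0,1],[-1,0.56,0,0,0,0,1],[-1,0.56,0,0,0,0,1],[-1,0.56,0,0,0,0,1],[-1,0.56,0,0,0,0,1],[-1,0.56,0,0,0,0,1],[-0.8,0.56,0,0,0,0,1]]])

```text
time: 4.0
tool_pos: [0.46, 0.1696, 0.1777]
tcp_rot: [3.141, 0.0, 1.81]
wrist_force: [-0.8, -0.0, -0.0]
gripper_width: 0.0851
finger_force: 0.0
```

Emit:
arm_command(steps=[[[-0.4,0.2,0,0,0,0,1],[0,0,0,0,0,0,1]]])

```text
time: 4.2
tool_pos: [0.4654, 0.1631, 0.1774]
tcp_rot: [-3.142, 0.0, 1.807]
wrist_force: [-0.5, -0.3, -0.1]
gripper_width: 0.0852
finger_force: 0.0
```

Run:
```python
from h import *
to(.4667,.1593,.066)
```

```text
{'time': np.float64(4.2), 'tool_pos': array([0.4654, 0.1631, 0.1774]), 'tcp_rot': array([-3.1416e+00,  1.0000e-04,  1.8066e+00]), 'wrist_force': array([-0.4712, -0.3131, -0.0893]), 'gripper_width': np.float64(0.0852), 'finger_force': np.float64(0.0)}
units [-0.2   0.02  5.57] rz 0.015 joints [ 0.34  0.21 -0.19  1.17 -0.    1.67]
```

Emit:
arm_command(steps=[[[-0.2,0,0.8,0,0,0,1],[0,0,0.9,0,0,0,1],[0,0,0.9,0,0,0,1],[0,0,0.9,0,0,0,1],[0,0,0.9,0,0,0,1],[0,0,0.7,0,0,0,1],[0,0,0.4,0,0,0,1],[0,0,0,0,0,0,0],[0,0,0,0,0,0,-1],[0,0,0,0,0,0,-1]]])

```text
time: 5.2
tool_pos: [0.4663, 0.1601, 0.0681]
tcp_rot: [3.14, -0.0, 1.807]
wrist_force: [0.4, 0.6, 0.5]
gripper_width: 0.0439
finger_force: 0.0
```

Emit:
arm_command(steps=[[[0,0,0,0,0,0,-1],[0,0,0,0,0,0,-1],[0,0,0,0,0,0,-1],[0,0,0,0,0,0,-1]]])

```text
time: 5.6
tool_pos: [0.4665, 0.16, 0.0681]
tcp_rot: [3.14, -0.0, 1.806]
wrist_force: [-0.9, 0.6, 6.6]
gripper_width: 0.0278
finger_force: 28.6
```

Emit:
arm_command(steps=[[[0.2,0,0,0,0,0,-1],[0.5,0,0,0,0,0,-1],[0.6,0,0,0,0,0,-1],[0.6,0,0,0,0,0,-1],[0.6,0,0,0,0,0,-1],[0.6,0,0,0,0,0,-1],[0.3,0,0,0,0,0,-1],[0.2,0,0,0,0,0,-1],[0,0,0,0,0,0,-1],[0,0,0,0,0,0,-1]]])

```text
time: 6.6
tool_pos: [0.4498, 0.2305, 0.068]
tcp_rot: [3.14, -0.001, 1.806]
wrist_force: [-0.0, 2.5, 4.0]
gripper_width: 0.0277
finger_force: 28.6
```

Run:
```python
from h import *
measure(); to(.6298,.163,.17)
```

```text
lid [ 0.6474 -0.0358  0.0308  0.6463 -0.0356  0.0752] 763
lid [0.6293 0.1636 0.0307 0.6283 0.1628 0.0752] 767
lid [ 0.519  -0.0689  0.0304  0.5188 -0.0689  0.075 ] 818
lid [ 0.5034 -0.0034  0.0304  0.5029 -0.0034  0.0752] 821
lid [0.4879 0.0628 0.0305 0.4877 0.0624 0.0752] 827
lid [ 0.3456 -0.1758  0.0308  0.3454 -0.1754  0.0748] 943
rack pts 1553 ((0.4741589426994324, 0.03698053956031799), (0.4565911293029785, 0.22828753292560577), 80.9247055053711)
plate ((0.45298415422439575, 0.21674475073814392), (0.08480127155780792, 0.05374765768647194), 13.391471862792969) 536 [0.4497 0.2161 0.0324]
wall/face ((0.5292288661003113, -0.10542656481266022), (0.08530654013156891, 0.011631909757852554), 13.323713302612305) 272 [ 0.5287 -0.1053  0.0586]
wall/face ((0.4580446183681488, 0.19625580310821533), (0.06140937656164169, 0.010567416436970234), 13.478271484375) 190 [0.4582 0.1955 0.0589]
wall/face ((0.3623335361480713, -0.1545581817626953), (0.006811670958995819, 0.03640592098236084), 51.865257263183594) 26 [ 0.361  -0.153   0.0604]
block ((0.4532707929611206, 0.21550516784191132), (0.0273877065628767, 0.010427309200167656), 11.36299991607666) 87 [0.452  0.2144 0.1079]
{'time': np.float64(6.65), 'tool_pos': array([0.4498, 0.2305, 0.0681]), 'tcp_rot': array([ 3.1398e+00, -1.0000e-03,  1.8063e+00]), 'wrist_force': array([0.9163, 2.7063, 5.5592]), 'gripper_width': np.float64(0.0277), 'finger_force': np.float64(28.5977)}
units [-5.38  7.97 -5.09] rz 0.013 joints [ 0.47  0.32 -0.35  0.9   0.    1.81]
```

Emit:
arm_command(steps=[[[0,0,0,0,0,0,1],[0,0,0,0,0,0,1],[0,0,0,0,0,0,1],[0,0,-0.6,0,0,0,1],[0,0,-1,0,0,0,1],[0,0,-1,0,0,0,1],[-0.3,0.5,-1,0,0,0,1],[-0.6,0.8,-1,0,0,0,1],[-0.6,0.9,-0.8,0,0,0,1],[-0.6,0.9,-0.4,0,0,0,1]]])

```text
time: 7.65
tool_pos: [0.5204, 0.2033, 0.186]
tcp_rot: [3.139, -0.0, 1.806]
wrist_force: [-0.6, 0.0, -0.4]
gripper_width: 0.0851
finger_force: 0.0
```

Emit:
arm_command(steps=[[[-0.6,0.9,0,0,0,0,1],[-0.6,0.9,0,0,0,0,1],[-0.6,0.9,0,0,0,0,1],[-0.6,0.9,0,0,0,0,1],[-0.6,0.8,0,0,0,0,1],[-0.3,0.4,0,0,0,0,1],[0,0,0,0,0,0.97,1],[0,0,0,0,0,0.97,1],[0,0,0,0,0,0,1]]])

```text
time: 8.55
tool_pos: [0.6276, 0.1616, 0.1837]
tcp_rot: [-3.141, 0.0, 1.572]
wrist_force: [-0.5, -0.1, -0.8]
gripper_width: 0.0856
finger_force: 0.0
```

Run:
```python
from h import *
to(.629,.163,.028)
s=snapshot("wrist");save(s,"wrist1");find("wrist",s,["tin1","bottle","mill"])
```

```text
{'time': np.float64(8.55), 'tool_pos': array([0.6276, 0.1616, 0.1837]), 'tcp_rot': array([-3.1413e+00,  1.0000e-04,  1.5716e+00]), 'wrist_force': array([-0.5413, -0.1071, -0.7738]), 'gripper_width': np.float64(0.0856), 'finger_force': np.float64(0.0)}
units [0.07 0.07 7.78] rz -1.943 joints [0.25 0.47 0.21 1.31 0.   1.82]
wrist call tin1 0.94 [5.063e-01 1.000e-03 2.000e-04]
wrist call tin1 0.88 [ 0.4876  0.07   -0.0005]
wrist call tin1 0.88 [6.297e-01 1.633e-01 5.000e-04]
wrist call tin1 0.64 [ 0.5212 -0.0639 -0.0019]
wrist call tin1 0.57 [ 0.3456 -0.1769 -0.0009]
wrist call bottle 0.55 [ 0.6595  0.2605 -0.0023]
wrist call mill 0.9 [ 0.6561  0.0672 -0.0007]
```

The wrist networks agree on the stray tin at (0.629, 0.163), so I'll descend there.

Emit:
arm_command(steps=[[[0.07,0.07,0.8,0,0,0,1],[0,0,1,0,0,0,1],[0,0,1,0,0,0,1],[0,0,1,0,0,0,1],[0,0,1,0,0,0,1],[0,0,1,0,0,0,1],[0,0,1,0,0,0,1],[0,0,0.7,0,0,0,1],[0,0,0.3,0,0,0,1],[0,0,0,0,0,0,1]]])

```text
time: 9.75
tool_pos: [0.6289, 0.163, 0.0267]
tcp_rot: [-3.14, 0.0, 1.574]
wrist_force: [-1.0, -0.1, -0.8]
gripper_width: 0.0854
finger_force: 0.0
```

Emit:
arm_command(steps=[[[0,0,0,0,0,0,0],[0,0,0,0,0,0,-1],[0,0,0,0,0,0,-1],[0,0,0,0,0,0,-1],[0,0,0,0,0,0,-1]]], squeeze=30)

```text
time: 10.25
tool_pos: [0.63, 0.1632, 0.0285]
tcp_rot: [3.14, -0.0, 1.573]
wrist_force: [-0.3, -0.6, 7.0]
gripper_width: 0.0593
finger_force: 32.7
```

Emit:
arm_command(steps=[[[0,0,-0.3,0,0,0,-1],[0,0,-0.6,0,0,0,-1],[0,0,-0.8,0,0,0,-1],[0,0,-0.9,0,0,0,-1],[0,0,-0.6,0,0,-0.5,-1],[0,0,-0.3,0,0,-0.7,-1],[0,0,0,0,0,-0.75,-1],[0,0,0,0,0,0,-1]]])

```text
time: 11.05
tool_pos: [0.6295, 0.1631, 0.0983]
tcp_rot: [3.141, 0.0, 1.809]
wrist_force: [-0.0, -1.1, -1.6]
gripper_width: 0.0591
finger_force: 32.7
```

Run:
```python
from h import *
to(.4709,.1388,.0285)
```

```text
{'time': np.float64(11.05), 'tool_pos': array([0.6295, 0.1631, 0.0983]), 'tcp_rot': array([3.1407e+00, 1.0000e-04, 1.8087e+00]), 'wrist_force': array([-0.0292, -1.1227, -1.5761]), 'gripper_width': np.float64(0.0591), 'finger_force': np.float64(32.7451)}
units [ 0.69 -7.99  3.49] rz 0.033 joints [ 0.25  0.52  0.07  1.12 -0.    1.59]
```

Emit:
arm_command(steps=[[[0.07,-0.4,0,0,0,0.03,-1],[0.07,-0.9,0,0,0,0,-1],[0.07,-1,0,0,0,0,-1],[0.08,-1,0,0,0,0,-1],[0.08,-1,0,0,0,0,-1],[0.08,-1,0,0,0,0,-1],[0.08,-1,0,0,0,0,-1],[0.08,-0.9,0,0,0,0,-1],[0.07,-0.6,0,0,0,0,-1],[0,-0.2,0,0,0,0,-1]]])

```text
time: 12.05
tool_pos: [0.469, 0.1391, 0.0975]
tcp_rot: [-3.141, 0.0, 1.803]
wrist_force: [-0.5, -0.1, -2.0]
gripper_width: 0.0594
finger_force: 32.9
```

Emit:
arm_command(steps=[[[0,0,0,0,0,0,-1],[0,0,0,0,0,0,-1]]])

```text
time: 12.25
tool_pos: [0.4713, 0.1395, 0.0975]
tcp_rot: [3.141, 0.0, 1.803]
wrist_force: [0.1, 0.3, -1.1]
gripper_width: 0.0596
finger_force: 32.9
```

Run:
```python
from h import *
to(.4709,.1388,.0285)
s=snapshot("wrist");save(s,"wrist2");find("wrist",s,["tin1"])
s=snapshot("scene");save(s,"scene2");find("scene",s,["tin1"])
```

```text
{'time': np.float64(12.25), 'tool_pos': array([0.4713, 0.1395, 0.0975]), 'tcp_rot': array([3.1407e+00, 1.0000e-04, 1.8033e+00]), 'wrist_force': array([ 0.0632,  0.2921, -1.1055]), 'gripper_width': np.float64(0.0596), 'finger_force': np.float64(32.8869)}
units [-0.03 -0.03  3.45] rz -0.012 joints [ 0.29  0.27 -0.34  0.97 -0.    1.63]
wrist call tin1 0.97 [ 6.499e-01 -3.610e-02 -4.000e-04]
wrist call tin1 0.67 [0.4717 0.1406 0.0711]
scene call tin1 0.97 [ 0.3474 -0.1764  0.0011]
scene call tin1 0.96 [ 0.4905  0.0613 -0.0049]
scene call tin1 0.92 [ 0.5232 -0.0632  0.0015]
scene call tin1 0.88 [ 0.6439 -0.0334 -0.0019]
scene call tin1 0.82 [0.4687 0.1376 0.0632]
```

View pics/wrist2.png

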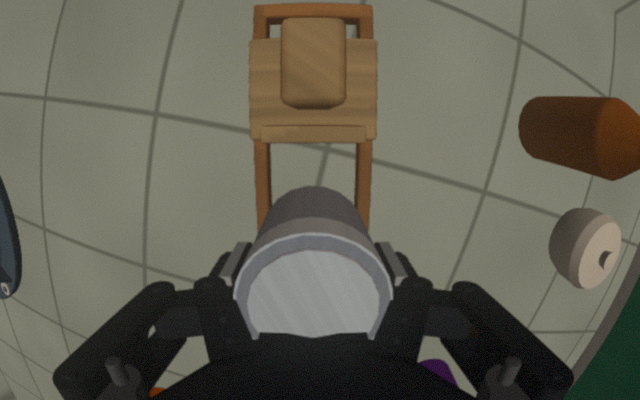

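View pics/scene2.png

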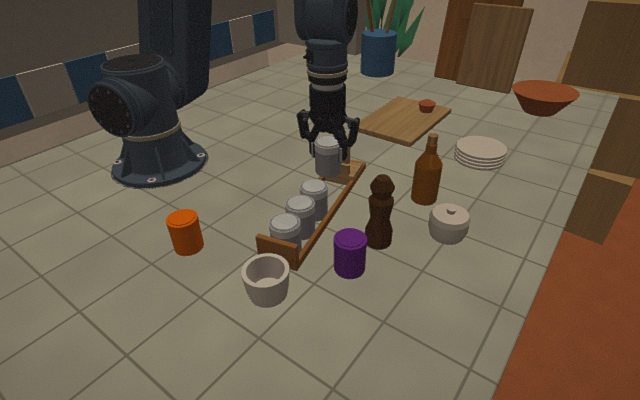

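The tin hangs centred over the lane. In the wrist view the rails sit at columns 262 and 365, with the tin at about 314. The stop is well back behind it. I'll lower slowly.

Emit:
arm_command(steps=[[[0,0,0.5,0,0,0,-1],[0,0,0.7,0,0,0,-1],[0,0,0.6,0,0,0,-1],[0,0,0.4,0,0,0,-1],[0,0,0.3,0,0,0,-1],[0,0,0.2,0,0,0,-1],[0,0,0.2,0,0,0,-1],[0,0,0.2,0,0,0,-1],[0,0,0,0,0,0,-1]]])

```text
time: 13.35
tool_pos: [0.4703, 0.1392, 0.035]
tcp_rot: [-3.141, 0.0, 1.804]
wrist_force: [0.4, -0.3, -0.6]
gripper_width: 0.0594
finger_force: 32.9
```

Emit:
arm_command(steps=[[[0,0,0.15,0,0,0,-1],[0,0,0.1,0,0,0,-1],[0,0,0.05,0,0,0,-1],[0,0,0,0,0,0,-1]]])

```text
time: 13.75
tool_pos: [0.4704, 0.1393, 0.0292]
tcp_rot: [-3.141, 0.0, 1.804]
wrist_force: [0.5, -0.8, -1.5]
gripper_width: 0.0591
finger_force: 32.9
```

Emit:
arm_command(steps=[[[0,0,0.03,0,0,0,-1],[0,0,0,0,0,0,0.5],[0,0,0,0,0,0,0.7],[0,0,0,0,0,0,1],[0,0,0,0,0,0,1],[0,0,-0.4,0,0,0,1],[0,0,-0.8,0,0,0,1],[0,0,-1,0,0,0,1],[0,0,-1,0,0,0,1],[0,0,-1,0,0,0,1]]])

```text
time: 14.75
tool_pos: [0.4705, 0.1393, 0.1141]
tcp_rot: [3.141, 0.0, 1.804]
wrist_force: [0.5, -0.0, -0.3]
gripper_width: 0.0855
finger_force: 0.0
```

Emit:
arm_command(steps=[[[0,0,-1,0,0,0,1],[0,0,-1,0,0,0,1],[0,0,-0.6,0,0,0,1]]])

```text
time: 15.05
tool_pos: [0.471, 0.1394, 0.1667]
tcp_rot: [3.14, 0.0, 1.804]
wrist_force: [-0.2, -0.7, 0.2]
gripper_width: 0.0854
finger_force: 0.0
```

Run:
```python
from h import *
s=snapshot("wrist");save(s,"wrist3");find("wrist",s,["tin1","stop_grip","stop_face"])
s=snapshot("scene");find("scene",s,["tin1","stop_grip"])
to(.4503,.2293,.066)
```

```text
wrist call tin1 0.92 [0.4731 0.1393 0.0016]
wrist call tin1 0.74 [0.4892 0.0653 0.003 ]
wrist call tin1 0.69 [ 5.038e-01 -5.000e-04  2.000e-03]
wrist call tin1 0.68 [ 0.65   -0.0336  0.0022]
wrist call tin1 0.59 [ 0.3461 -0.1767  0.0025]
wrist call stop_grip 0.97 [0.4537 0.2337 0.0843]
wrist call stop_face 0.86 [0.4586 0.1927 0.0307]
scene call tin1 0.75 [ 0.3481 -0.1752  0.0008]
scene call tin1 0.7 [ 0.6475 -0.0356 -0.0022]
scene call tin1 0.69 [ 0.473   0.1409 -0.0032]
scene call tin1 0.65 [ 0.4999 -0.003   0.0039]
scene call tin1 0.63 [ 0.5202 -0.0714  0.0032]
scene call stop_grip 0.64 [0.4488 0.2327 0.0798]
{'time': np.float64(15.4), 'tool_pos': array([0.4699, 0.1391, 0.1637]), 'tcp_rot': array([-3.1398e+00,  2.0000e-04,  1.8037e+00]), 'wrist_force': array([ 0.3866, -0.3471,  0.3757]), 'gripper_width': np.float64(0.0854), 'finger_force': np.float64(0.0)}
units [4.61 0.1  4.88] rz -0.009 joints [ 0.29  0.21 -0.22  1.14 -0.    1.63]
```

View pics/wrist3.png

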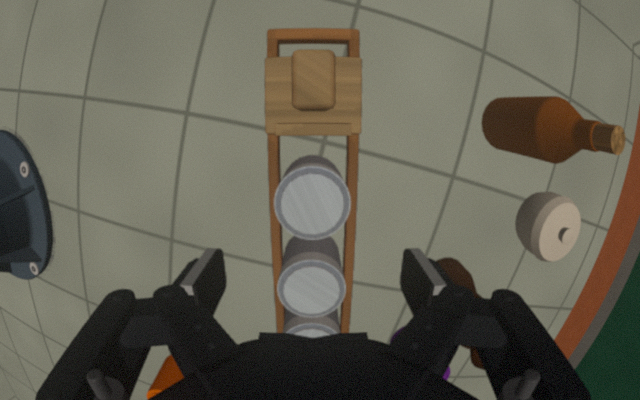

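The tin stands upright in the lane at (312,200) in the wrist view. Now I'll re-grip the stop and slide it up.

Emit:
arm_command(steps=[[[0.5,0,0,0,0,0,1],[1,0,0,0,0,0,1],[1,0,0,0,0,0,1],[1,0,0,0,0,0,1],[0.8,0,0,0,0,0,1],[0.4,0,0.5,0,0,0,1],[0,0,0.9,0,0,0,1],[0,0,0.9,0,0,0,1],[0,0,0.9,0,0,0,1],[0,0,0.9,0,0,0,1]]])

```text
time: 16.4
tool_pos: [0.4482, 0.2306, 0.081]
tcp_rot: [-3.141, 0.0, 1.804]
wrist_force: [0.2, -0.9, -0.5]
gripper_width: 0.0851
finger_force: 0.0
```

Emit:
arm_command(steps=[[[0,0,0.6,0,0,0,1],[0,0,0.1,0,0,0,1],[0,0,0,0,0,0,0],[0,0,0,0,0,0,-1],[0,0,0,0,0,0,-1],[0,0,0,0,0,0,-1],[0,0,0,0,0,0,-1],[0,0,0,0,0,0,-1]]], squeeze=20)

```text
time: 17.2
tool_pos: [0.4496, 0.2311, 0.0694]
tcp_rot: [3.14, -0.0, 1.804]
wrist_force: [1.9, 1.1, 5.2]
gripper_width: 0.0276
finger_force: 26.4
```

Run:
```python
from h import *
st()
```

```text
{'time': np.float64(17.2), 'tool_pos': array([0.4496, 0.2311, 0.0694]), 'tcp_rot': array([ 3.1397e+00, -3.0000e-04,  1.8037e+00]), 'wrist_force': array([1.9066, 1.1393, 5.1815]), 'gripper_width': np.float64(0.0276), 'finger_force': np.float64(26.377)}
```

Emit:
arm_command(steps=[[[-0.15,0,0,0,0,0,-1],[-0.25,0,0,0,0,0,-1],[-0.25,0,0,0,0,0,-1],[-0.25,0,0,0,0,0,-1],[-0.25,0,0,0,0,0,-1],[-0.25,0,0,0,0,0,-1],[-0.25,0,0,0,0,0,-1],[-0.25,0,0,0,0,0,-1],[-0.25,0,0,0,0,0,-1],[-0.1,0,0,0,0,0,-1]]])

```text
time: 18.2
tool_pos: [0.46, 0.1875, 0.0694]
tcp_rot: [3.14, -0.001, 1.804]
wrist_force: [1.0, 4.3, 4.8]
gripper_width: 0.0277
finger_force: 26.5
```

Emit:
arm_command(steps=[[[0,0,0,0,0,0,-1],[0,0,0,0,0,0,-1]]])

```text
time: 18.4
tool_pos: [0.46, 0.1873, 0.0694]
tcp_rot: [3.14, -0.0, 1.804]
wrist_force: [1.9, 1.0, 6.3]
gripper_width: 0.0275
finger_force: 26.5
```

Run:
```python
from h import *
measure(); st()
```

```text
lid [ 0.6476 -0.0358  0.0308  0.6463 -0.0357  0.0751] 763
lid [ 0.5192 -0.0691  0.0305  0.5188 -0.0689  0.0752] 820
lid [ 0.5035 -0.003   0.0306  0.5029 -0.0033  0.0752] 825
lid [0.4824 0.0889 0.0602 0.4818 0.0887 0.0752] 1662
lid [ 0.3454 -0.1761  0.0309  0.3455 -0.1753  0.0749] 944
rack pts 1350 ((0.47407644987106323, 0.03262506425380707), (0.4478810131549835, 0.22694361209869385), 80.99491119384766)
plate ((0.4637764096260071, 0.17022113502025604), (0.08503967523574829, 0.0470440499484539), 13.492341995239258) 476 [0.4604 0.1699 0.0322]
wall/face ((0.5292866826057434, -0.1054612249135971), (0.08513925224542618, 0.011791327968239784), 13.330109596252441) 270 [ 0.5285 -0.1054  0.0585]
wall/face ((0.46816834807395935, 0.15227043628692627), (0.06148358806967735, 0.010154908522963524), 12.997570991516113) 159 [0.4681 0.1525 0.0586]
block ((0.4638204872608185, 0.16834720969200134), (0.026795418933033943, 0.006819905247539282), 0.8301372528076172) 48 [0.4612 0.1685 0.1067]
{'time': np.float64(18.45), 'tool_pos': array([0.46  , 0.1873, 0.0694]), 'tcp_rot': array([ 3.1397e+00, -3.0000e-04,  1.8037e+00]), 'wrist_force': array([2.1067, 0.2365, 6.8657]), 'gripper_width': np.float64(0.0274), 'finger_force': np.float64(26.5155)}
```

Emit:
arm_command(steps=[[[-0.08,0,0,0,0,0,-1],[-0.1,0,0,0,0,0,-1],[-0.1,0,0,0,0,0,-1],[-0.1,0,0,0,0,0,-1],[-0.08,0,0,0,0,0,-1],[-0.04,0,0,0,0,0,-1],[0,0,0,0,0,0,-1]]])

```text
time: 19.15
tool_pos: [0.4622, 0.1781, 0.0694]
tcp_rot: [3.14, -0.001, 1.804]
wrist_force: [2.6, 4.0, 5.7]
gripper_width: 0.0276
finger_force: 26.5
```

Emit:
arm_command(steps=[[[-0.04,0,0,0,0,0,-1],[0,0,0,0,0,0,-1]]])

```text
time: 19.35
tool_pos: [0.4624, 0.1773, 0.0694]
tcp_rot: [3.14, -0.002, 1.804]
wrist_force: [0.6, 4.4, 6.2]
gripper_width: 0.0276
finger_force: 26.5
```

Emit:
arm_command(steps=[[[-0.03,0,0,0,0,0,-1],[-0.03,0,0,0,0,0,-1],[0,0,0,0,0,0,-1]]])

```text
time: 19.65
tool_pos: [0.4626, 0.1762, 0.0694]
tcp_rot: [3.14, -0.002, 1.804]
wrist_force: [0.5, 3.4, 5.7]
gripper_width: 0.0274
finger_force: 26.5
```

Emit:
arm_command(steps=[[[-0.02,0,0,0,0,0,-1],[0,0,0,0,0,0,-1]]])

```text
time: 19.85
tool_pos: [0.4627, 0.1759, 0.0694]
tcp_rot: [3.14, -0.002, 1.804]
wrist_force: [0.3, 4.1, 6.4]
gripper_width: 0.0277
finger_force: 26.5
```

Run:
```python
from h import *
measure(); st()
```

```text
lid [ 0.6477 -0.0359  0.0309  0.6464 -0.0356  0.0752] 762
lid [0.4988 0.0189 0.1204 0.498  0.0193 0.0752] 3283
lid [ 0.3451 -0.1762  0.031   0.3455 -0.1753  0.0748] 942
rack pts 1275 ((0.4763631820678711, 0.02251914143562317), (0.4131283462047577, 0.22390958666801453), 79.4338607788086)
plate ((0.466065376996994, 0.16028127074241638), (0.08464216440916061, 0.05052857846021652), 13.155389785766602) 471 [0.462  0.1577 0.0322]
wall/face ((0.5292450785636902, -0.10527897626161575), (0.08600209653377533, 0.011502991430461407), 13.275142669677734) 270 [ 0.5285 -0.1054  0.0584]
wall/face ((0.47121116518974304, 0.1410791426897049), (0.06204735487699509, 0.010528380051255226), 13.024910926818848) 160 [0.4709 0.1411 0.0587]
block ((0.4660014510154724, 0.1561640352010727), (0.005338773131370544, 0.024873783811926842), 89.47706604003906) 33 [0.4626 0.1563 0.1068]
{'time': np.float64(19.9), 'tool_pos': array([0.4627, 0.1759, 0.0694]), 'tcp_rot': array([ 3.1397e+00, -1.6000e-03,  1.8042e+00]), 'wrist_force': array([1.8487, 4.3074, 7.2585]), 'gripper_width': np.float64(0.0276), 'finger_force': np.float64(26.5179)}
```

Emit:
arm_command(steps=[[[-0.02,0,0,0,0,0,-1],[0,0,0,0,0,0,-1]]])

```text
time: 20.1
tool_pos: [0.4628, 0.1755, 0.0694]
tcp_rot: [3.14, -0.002, 1.804]
wrist_force: [1.2, 4.5, 4.5]
gripper_width: 0.0278
finger_force: 26.5
```

Emit:
arm_command(steps=[[[-0.02,0,0,0,0,0,-1],[0,0,0,0,0,0,-1]]])

```text
time: 20.3
tool_pos: [0.4629, 0.1751, 0.0694]
tcp_rot: [3.14, -0.002, 1.804]
wrist_force: [0.7, 4.7, 6.1]
gripper_width: 0.0278
finger_force: 26.5
```

Emit:
arm_command(steps=[[[-0.02,0,0,0,0,0,-1],[0,0,0,0,0,0,-1]]])

```text
time: 20.5
tool_pos: [0.4629, 0.1748, 0.0694]
tcp_rot: [3.14, -0.002, 1.804]
wrist_force: [0.9, 5.3, 6.3]
gripper_width: 0.0279
finger_force: 26.5
```

Emit:
arm_command(steps=[[[-0.02,0,0,0,0,0,-1],[0,0,0,0,0,0,-1]]])

```text
time: 20.7
tool_pos: [0.463, 0.1745, 0.0695]
tcp_rot: [3.14, -0.002, 1.804]
wrist_force: [0.7, 5.6, 6.3]
gripper_width: 0.0276
finger_force: 26.5
```

Emit:
arm_command(steps=[[[-0.02,0,0,0,0,0,-1],[0,0,0,0,0,0,-1]]])

```text
time: 20.9
tool_pos: [0.4631, 0.1741, 0.0694]
tcp_rot: [3.14, -0.002, 1.804]
wrist_force: [0.1, 5.1, 6.6]
gripper_width: 0.0276
finger_force: 26.5
```

Run:
```python
from h import *
s=measure(); save({"pixels":cv2.resize(s["pixels"][200:310,170:400],None,fx=3,fy=3)},"top4")
```

```text
lid [ 0.6474 -0.0352  0.031   0.6463 -0.0355  0.0753] 761
lid [0.4979 0.017  0.1202 0.4984 0.0174 0.0752] 3282
lid [ 0.3452 -0.1759  0.0307  0.3455 -0.1753  0.0749] 945
rack pts 1266 ((0.4754592776298523, 0.01753416657447815), (0.41861453652381897, 0.22357718646526337), 79.35951232910156)
plate ((0.46661436557769775, 0.15821149945259094), (0.08510579913854599, 0.049502644687891006), 13.543205261230469) 464 [0.4616 0.1559 0.0324]
wall/face ((0.5290639996528625, -0.10542041063308716), (0.0857725739479065, 0.011738089844584465), 13.185047149658203) 265 [ 0.528  -0.1056  0.0585]
wall/face ((0.47156041860580444, 0.1390988528728485), (0.061841100454330444, 0.010124949738383293), 13.552906036376953) 160 [0.4714 0.1393 0.0589]
wall/face ((0.3622013032436371, -0.15462172031402588), (0.006480344571173191, 0.03630118817090988), 52.47339630126953) 26 [ 0.3612 -0.1528  0.0603]
block ((0.4650218188762665, 0.15397587418556213), (0.005014059599488974, 0.023169370368123055), 86.49877166748047) 32 [0.4629 0.1545 0.1061]
```

View pics/top4.png

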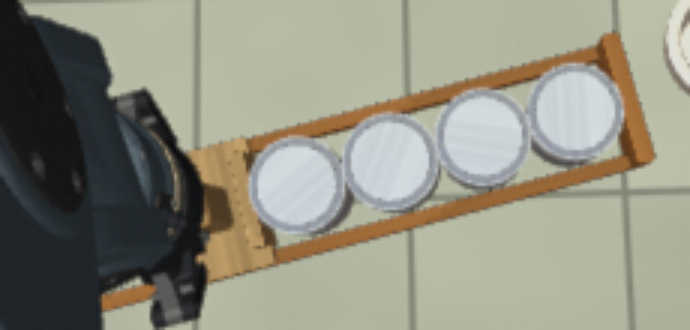

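The four tins stand in one row, with lids at about (298,185), (390,162), (483,138) and (575,112) in the crop. The row is still moving as one, so I'll creep on until the force rises.

Emit:
arm_command(steps=[[[-0.02,0,0,0,0,0,-1],[0,0,0,0,0,0,-1]]])

```text
time: 21.15
tool_pos: [0.4632, 0.1737, 0.0694]
tcp_rot: [3.14, -0.002, 1.804]
wrist_force: [0.7, 5.4, 6.4]
gripper_width: 0.0274
finger_force: 26.5
```

Emit:
arm_command(steps=[[[-0.02,0,0,0,0,0,-1],[0,0,0,0,0,0,-1]]])

```text
time: 21.35
tool_pos: [0.4633, 0.1733, 0.0694]
tcp_rot: [3.14, -0.002, 1.804]
wrist_force: [0.1, 5.8, 5.8]
gripper_width: 0.0278
finger_force: 26.5
```

Emit:
arm_command(steps=[[[-0.02,0,0,0,0,0,-1],[0,0,0,0,0,0,-1]]])

```text
time: 21.55
tool_pos: [0.4633, 0.1732, 0.0694]
tcp_rot: [3.14, -0.002, 1.804]
wrist_force: [-0.1, 6.7, 5.2]
gripper_width: 0.0279
finger_force: 26.5
```

Emit:
arm_command(steps=[[[-0.02,0,0,0,0,0,-1],[0,0,0,0,0,0,-1]]])

```text
time: 21.75
tool_pos: [0.4634, 0.1731, 0.0694]
tcp_rot: [3.14, -0.003, 1.805]
wrist_force: [0.5, 8.8, 5.3]
gripper_width: 0.0278
finger_force: 26.4
```

Contact: the force is rising and the motion has stopped. I'll release straight up.

Emit:
arm_command(steps=[[[0.02,0,0,0,0,0,-1],[0,0,0,0,0,0,0],[0,0,0,0,0,0,1],[0,0,0,0,0,0,1],[0,0,0,0,0,0,1],[0,0,-0.5,0,0,0,1],[0,0,-1,0,0,0,1],[0,0,-1,0,0,0,1],[0,0,-1,0,0,0,1],[0,0,-1,0,0,0,1]]])

```text
time: 22.75
tool_pos: [0.4627, 0.1717, 0.1602]
tcp_rot: [3.141, 0.0, 1.804]
wrist_force: [0.5, -0.5, -0.0]
gripper_width: 0.0853
finger_force: 0.0
```

Emit:
arm_command(steps=[[[1,0,0,0,0,0,1],[1,0,0,0,0,0,1],[1,0,0,0,0,0,1],[1,0,0,0,0,0,1],[0,0,0,0,0,0,1]]])

```text
time: 23.25
tool_pos: [0.444, 0.2513, 0.1593]
tcp_rot: [3.141, -0.001, 1.806]
wrist_force: [-0.3, 0.7, -0.1]
gripper_width: 0.0856
finger_force: 0.0
```

Run:
```python
from h import *
s=measure(); save({"pixels":cv2.resize(s["pixels"][200:310,170:400],None,fx=3,fy=3)},"top5"); st()
```

```text
lid [ 0.6474 -0.0353  0.0309  0.6462 -0.0357  0.0751] 764
lid [0.5017 0.017  0.1201 0.4986 0.0169 0.0751] 3295
lid [ 0.3455 -0.1761  0.0309  0.3455 -0.1753  0.0749] 948
rack pts 1813 ((0.4076276421546936, 0.061274707317352295), (0.24550187587738037, 0.43191975355148315), 13.213231086730957)
plate ((0.46451520919799805, 0.16703972220420837), (0.08511501550674438, 0.06951963901519775), 13.475363731384277) 797 [0.4607 0.1681 0.0322]
wall/face ((0.5290752053260803, -0.10543854534626007), (0.08560881018638611, 0.011519654653966427), 13.474411010742188) 256 [ 0.5279 -0.1057  0.0588]
wall/face ((0.47160011529922485, 0.13809168338775635), (0.0614546537399292, 0.010095884092152119), 13.656702041625977) 156 [0.4714 0.1384 0.0588]
block ((0.46375772356987, 0.17191334068775177), (0.02798733301460743, 0.03950461372733116), 13.432584762573242) 345 [0.4635 0.1713 0.1084]
{'time': np.float64(23.3), 'tool_pos': array([0.4441, 0.2503, 0.1592]), 'tcp_rot': array([3.1413e+00, 1.0000e-04, 1.8056e+00]), 'wrist_force': array([ 0.0945, -0.56  ,  0.3581]), 'gripper_width': np.float64(0.0854), 'finger_force': np.float64(0.0)}
```

View pics/top5.png

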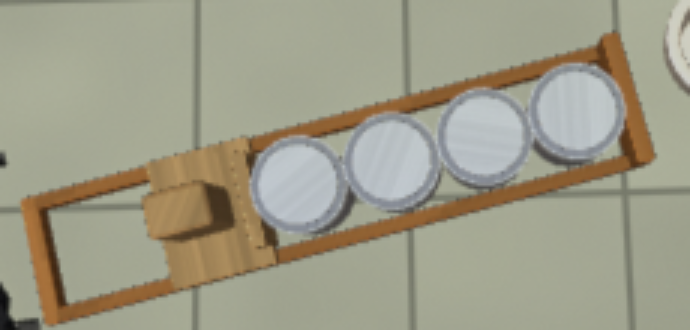

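The row is snug: the lids touch from wall to stop, and the measured lane is about 239 mm against 240 mm for four tins touching. The stop grip at (178,210) is free. I'll hand the job in.

```bash
python3 -c "
from plant import job
print(job.close_job())"
```

```text
the job is handed in; nothing more can be done
None
```

The stray tin is upright in the lane with the other three, the stop is closed snug on the row of four and released, and the job is handed in (no verdict was returned).

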